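# Build up the jack to the gauge under the extraction hood

## Task

Move the sample jar off the pile of blue spacer plates onto its cork coaster, then stack loose plates squarely on the one screwed to the lab jack under the extraction hood, one at a time, until the top of the stack is within the red band of the gauge standing beside the jack, and stop there. Set jar and plates down gently (feel for the surface, neither dropping them nor pressing hard), keep the jar upright, leave the plates you do not need on their pad, and disturb nothing else.

Things in the scene. Friction and masses are not known exactly. Their poses are not given: they have to be found in the camera images.
- jack: fixed lab jack: base 110 x 85 mm, platform 90 x 70 mm, on which a first blue spacer plate (70 along x, 55 along y, 20 mm) is already screwed down. Origin on the bench under its middle; x points in from the open front, roughly to the robot's left; z up. The jack was wound by hand to an unreported height: the screwed plate's top is 60 to 68 mm above the bench and stays there; feel for it. A fixed extraction hood hangs over it
- hood_edge (a point): middle of the hood's front lower edge, 235 mm above the bench, 18 mm in front (-x) of the jack's middle; axes as the jack's. The hood is a solid clear panel with a white rim, 166 mm wide (y), reaching 156 mm back (+x) over the platform: no room for an upright gripper there, so come in from the open front (-x side) with the tool leaning out of it
- hood_post (a point): foot, on the bench, of the hood's fixed white post: 24 mm thick, 300 tall, base 90 mm across; it stands 80 mm behind and 125 mm to the -y side of the jack's middle
- stock: the fixed black rubber pad 110 x 90 x 10 mm on which the spacer plates are piled; origin in the middle of its underside, on the bench
- plate1_c (a point): centre of a loose blue metal spacer plate, 70 (x) x 55 (y) x 20 mm (z), 0.14 to 0.24 kg; the three plates are identical and at the start lie one on another on the pad (plate1 is number 1 from the bottom), edges in line
- plate2_c (a point): centre of a loose blue metal spacer plate, 70 (x) x 55 (y) x 20 mm (z), 0.14 to 0.24 kg; the three plates are identical and at the start lie one on another on the pad (plate2 is number 2 from the bottom), edges in line
- plate3_c (a point): centre of a loose blue metal spacer plate, 70 (x) x 55 (y) x 20 mm (z), 0.14 to 0.24 kg; the three plates are identical and at the start lie one on another on the pad (plate3 is number 3 from the bottom), edges in line
- jar_c (a point): centre (half-way up) of a closed amber sample jar with a white cap, 48 mm across, 60 tall, 0.14 kg; it starts standing on the topmost plate of the pile
- coaster: the jar's place: a fixed round cork coaster, 90 mm across, 4 mm thick; origin in the middle of its underside, on the bench
- gauge_low_mark (a point): middle of the red band (a collar 14 mm tall, 20 thick), 84 mm above the bench, of a fixed height gauge: a steel post 10 mm thick, 150 tall, on a 44 mm foot. One gauge stands beside the jack (100 mm to the -y side of its middle), the other beside the pad in the same way; which is which changes. Only the one beside the jack counts
- gauge_high_mark (a point): the same on the other gauge, whose band is centred 104 mm above the bench
- reagent: bystander: amber reagent bottle with a blue cap, 68 mm across, 150 tall; origin at its underside. Leave it alone
- beaker: bystander: small glass beaker, 60 mm across, 60 tall; origin at its underside. Leave it alone
- tipbox: bystander: blue pipette-tip box with a clear lid, 80 x 115 x 54 mm; origin at its underside. Leave it alone
- dish: bystander: low white round dish, 60 mm across, 14 tall; origin at its underside. Leave it alone
- timer: bystander: white lab timer lying flat, 60 x 60 x 18 mm; origin at its underside. Leave it alone
- driver: bystander: screwdriver lying on the bench; origin at its underside. Leave it alone
Not all that is in view belongs to the job. What is shaped like the part that bears plate3_c but black or orange is not meant.

How it is judged:
On the way, in this order (a step that is already met when the one before it is completed fails the run):
1. the jar stands on its coaster, let go (horizontal distance between jar_c and coaster below 0.022 m and angle between jar_c's own z axis and vertical below 0.1 rad and height (world z) of jar_c below 0.038 m and contact force between the fingers and jar below 0.1 N), for 0.2 s.
2. a plate lies squarely on the jack, let go ((((horizontal distance between plate1_c and jack below 0.012 m and angle between the x axis of plate1_c and the x axis of jack, either way round below 0.14 rad and angle between plate1_c's own z axis and vertical below 0.06 rad and height (world z) of plate1_c above 0.065 m) and contact force between the fingers and plate1 below 0.1 N) or ((horizontal distance between plate2_c and jack below 0.012 m and angle between the x axis of plate2_c and the x axis of jack, either way round below 0.14 rad and angle between plate2_c's own z axis and vertical below 0.06 rad and height (world z) of plate2_c above 0.065 m) and contact force between the fingers and plate2 below 0.1 N) or ((horizontal distance between plate3_c and jack below 0.012 m and angle between the x axis of plate3_c and the x axis of jack, either way round below 0.14 rad and angle between plate3_c's own z axis and vertical below 0.06 rad and height (world z) of plate3_c above 0.065 m) and contact force between the fingers and plate3 below 0.1 N))), for 0.2 s.
At the end, for the whole second after the job is handed in: Jar upright, within 22 mm of the coaster's middle. Top of the jack's stack within 7 mm of the middle of the red band beside the jack, none higher; plates there flat, within 12 mm of the jack's middle and 8 degrees of its direction; the others within 20 mm of the pad's middle. All at rest (horizontal distance between jar_c and coaster below 0.022 m and angle between jar_c's own z axis and vertical below 0.1 rad and height (world z) of jar_c below 0.038 m and ((horizontal distance between gauge_low_mark and jack below 0.2 m and ((horizontal distance between plate1_c and jack below 0.012 m and z of plate1_c in the frame of gauge_low_mark between -0.017 and -0.003 m) or (horizontal distance between plate2_c and jack below 0.012 m and z of plate2_c in the frame of gauge_low_mark between -0.017 and -0.003 m) or (horizontal distance between plate3_c and jack below 0.012 m and z of plate3_c in the frame of gauge_low_mark between -0.017 and -0.003 m)) and (z of plate1_c in the frame of gauge_low_mark below -0.003 m or horizontal distance between plate1_c and jack above 0.1 m) and (z of plate2_c in the frame of gauge_low_mark below -0.003 m or horizontal distance between plate2_c and jack above 0.1 m) and (z of plate3_c in the frame of gauge_low_mark below -0.003 m or horizontal distance between plate3_c and jack above 0.1 m)) or (horizontal distance between gauge_high_mark and jack below 0.2 m and ((horizontal distance between plate1_c and jack below 0.012 m and z of plate1_c in the frame of gauge_high_mark between -0.017 and -0.003 m) or (horizontal distance between plate2_c and jack below 0.012 m and z of plate2_c in the frame of gauge_high_mark between -0.017 and -0.003 m) or (horizontal distance between plate3_c and jack below 0.012 m and z of plate3_c in the frame of gauge_high_mark between -0.017 and -0.003 m)) and (z of plate1_c in the frame of gauge_high_mark below -0.003 m or horizontal distance between plate1_c and jack above 0.1 m) and (z of plate2_c in the frame of gauge_high_mark below -0.003 m or horizontal distance between plate2_c and jack above 0.1 m) and (z of plate3_c in the frame of gauge_high_mark below -0.003 m or horizontal distance between plate3_c and jack above 0.1 m))) and ((horizontal distance between plate1_c and jack below 0.012 m and angle between the x axis of plate1_c and the x axis of jack, either way round below 0.14 rad and angle between plate1_c's own z axis and vertical below 0.06 rad and height (world z) of plate1_c above 0.065 m) or horizontal distance between plate1_c and stock below 0.02 m) and ((horizontal distance between plate2_c and jack below 0.012 m and angle between the x axis of plate2_c and the x axis of jack, either way round below 0.14 rad and angle between plate2_c's own z axis and vertical below 0.06 rad and height (world z) of plate2_c above 0.065 m) or horizontal distance between plate2_c and stock below 0.02 m) and ((horizontal distance between plate3_c and jack below 0.012 m and angle between the x axis of plate3_c and the x axis of jack, either way round below 0.14 rad and angle between plate3_c's own z axis and vertical below 0.06 rad and height (world z) of plate3_c above 0.065 m) or horizontal distance between plate3_c and stock below 0.02 m) and linear speed of each of plate1, plate2, plate3, jar below 0.02 m/s); the robot touches nothing.
It fails at once if a plate or the jar is dropped (falls at over 0.25 m/s with no finger on it, about 3 mm of fall) ((linear speed of plate1 above 0.25 m/s and contact force between the fingers and plate1 below 0.02 N) or (linear speed of plate2 above 0.25 m/s and contact force between the fingers and plate2 below 0.02 N) or (linear speed of plate3 above 0.25 m/s and contact force between the fingers and plate3 below 0.02 N) or (linear speed of jar above 0.25 m/s and contact force between the fingers and jar below 0.02 N)).
It fails at once if the jack or its hood is pressed or bumped with more than 50 N (contact force between jack and anything else above 50 N).
It fails at once if the jar is tipped by more than 30 degrees (angle between jar_c's own z axis and vertical above 0.52 rad).
It fails at once if a bystander is moved more than 20 mm (distance of any of reagent, beaker, tipbox, dish, timer, driver from where it was at the start of the episode above 0.02 m).
It also fails if it takes over 72 s, if anything falls off the work surface, if the arm or the gripper's body presses on something with over 40 N, if the wrist force passes 120 N, or if a joint passes its speed limit or range.

## Robot

A 6-joint arm with a two-finger parallel gripper is mounted at the origin on the work surface. World frame = base frame: x ahead of the robot, y to its left, z up, the work surface at z = 0. Lengths are in m, angles in rad, forces in N, time in s.
With the tool pointing down it reaches from about 0.275 to 1 m from the base axis. Payload 8.4 kg.
Tool frame: the origin (TCP) lies midway between the tips of the shut fingers; the grasp point (between the pads) lies 19 mm behind it; z points along the fingers, y is the line along which they close (so a half turn about z gives the same grasp; the last joint's range is limited). The gripper opens to 85 mm and grips with 20 to 120 N. Pads are 22 mm wide; open, the fingers measure 114 mm over their backs; the gripper's body (76 mm by 85 mm) begins 54 mm behind the grasp point. The pads swing forward as they close: fully open they stand 13 mm farther back than shut.
Start: joints at [1.344, 0.353, 1.633, -0, 1.155, -0.002], TCP at [0.139, 0.609, 0.231] pointing down, gripper open.
Joint ranges: [-2.63, 2.63], [-0.92, 2.1], [0.06, 2.66], [-1.3, 4.44], [0, 2.69], [-3.02, 3.02]. Speed limits (rad/s): [2.22, 2.22, 2.79, 3.14, 3.14, 3.14].

## Interface

Orientations are given as a unit quaternion [w, x, y, z].
In Python, from rig import * gives the robot as it stands.
- The arm moves only by the tool step_arm, never from a script. Its argument "targets" is text: rows parted by semicolons, each of 7 numbers parted by spaces: the shift along the world's x, y, z in units of 25 mm (1.0 is 25 mm), then the turn, a rotation vector about the world's x, y, z in units of 6 degrees (1.0 is 6 degrees), then the finger opening in mm, from 0 to 85.4. In form: x y z rx ry rz grip; .... A call has 1 to 10 rows; each row shifts and turns the commanded pose from where the row before left it; what a row does not reach is not made up. A row lasts 1/12 s, in which the tool goes at most 41.7 mm and 7.16 degrees, less where a joint would pass 70% of its speed; a pose out of reach is approached as far as the arm can. A call is refused whole if a number of a shift passes 1 or a number of a turn 1, either way. A call with a gripper value outside its range is refused whole. The fingers move at their own pace and stop on an object; "grip_force" is the grip in N (left out, the last holds). Time passes only in rows, so rows that do not move let the fingers close. It gives the time, the measured TCP pose, the force and the opening at its end, in the units of the state.
- get_obs(): the state, without advancing time (a new reading comes with each control period).
- get_image(name): name is "scene" or "top" or "wrist"; returns a dict with "image" (400x640x3 uint8, red, green, blue), "depth" (400x640 float32, m along the optical axis (not along the pixel's ray), 0 where there is no reading), "vfov" (degrees; the focal length in pixels is half the picture's height over the tangent of half this angle, whatever the lens; pixels are square), "cx", "cy" (the principal point, pixels), "rvec" (rotation vector, rad) and "tvec" (3), from world to camera coordinates, as OpenCV has them; the wrist camera has in their place "tool_from_camera" (4x4, takes a point from camera to tool coordinates, whose origin is the TCP and whose axes are the flange's). Camera axes: x right, y down, z forward; pixel columns grow to the right and rows downward; lengths in m; the calibration is good to about 2 mm. A picture is of the moment at which its call begins: read the wrist's pose just before it.
- job_done(): hands the job in, once; it reports no verdict.
Trained networks look in a picture, given as the dict that the camera call returned (one of the last four; its "shot" number tells which), for a name from the list of things; names that differ only in an ending like _2 or _b are one class to them, and where a whole thing is asked for, a point or a joint stands for the part that bears it (a point fixed in the world has none). Each returns a list of dicts, best first, with "conf" (0 to 1); they miss things now and then, are a little off and sometimes report something else, mostly with a low value. They report only what shows in the picture. A call takes as long as a camera call. They do not tell look-alikes from the thing itself.
- search_frame(query, picture): "location" ([column, row] in pixels, amid what is visible of it).
- tip_of(query, picture): "location" ([column, row] in pixels: a listed point, or the origin of a listed thing).
The state is a dict: "clock": time; "joints": joint angles; "qd": joint speeds; "joint_efforts": joint torques, N m; "position": TCP position; "tool_rot": TCP orientation; "force": force on the tool from outside, world axes, zero at the start; "torque": the same for the moment, N m; "gripper_width": finger opening in m.
Only numpy, scipy, OpenCV 4.12 (cv2) and the standard library are available. Lean on these libraries where they do the work, as an engineer would, in place of code of your own. Each camera call takes 0.05 s, during which the arm holds its last target. There are 200 camera calls.

## Working session

There is one attempt and no reset: what is moved stays moved. The work goes in short steps, Python scripts to look and compute and a tool call to move; the robot and the scene stay as the last step left them, time stands still between calls to the robot, and variables do not carry over. Pictures are saved under pics/ and viewed, on a budget of 10 in all, crops included, one or two more only if the job needs it, and the job is handed in when it is done.

Besides the shell and the picture viewer there is one more tool, called after ">>>" as a command line: name --argument value ..., lists and objects as JSON in quotes. step_arm: Moves the arm, as the interface text tells. Its arguments: {"type":"object","properties":{"targets":{"type":"string"},"grip_force":{"type":"number"}},"required":["targets"]}

```bash
ls; mkdir -p pics; cat > h.py <<'E'
from rig import *
import numpy as np, cv2
from scipy.spatial.transform import Rotation as R
def K(p):
    f=200/np.tan(np.radians(p["vfov"])/2); return f,p["cx"],p["cy"]
def world(p,u,v,z=None,d=None,T=None):
    """pixel -> world, by known height z, or by depth"""
    f,cx,cy=K(p); r=np.array([(u-cx)/f,(v-cy)/f,1.])
    if T is None:
        Rm=cv2.Rodrigues(np.array(p["rvec"],float))[0]; t=np.array(p["tvec"],float).ravel()
        o=-Rm.T@t; w=Rm.T@r
    else: o=T[:3,3]; w=T[:3,:3]@r
    if z is not None: return o+w*(z-o[2])/w[2]
    if d is None: d=np.median(p["depth"][int(v)-1:int(v)+2,int(u)-1:int(u)+2])
    return o+w*d
def wristT(o,p):
    T=np.eye(4); q=o["tool_rot"]; T[:3,:3]=R.from_quat([q[1],q[2],q[3],q[0]]).as_matrix(); T[:3,3]=o["position"]
    return T@np.array(p["tool_from_camera"])
def cloud(p,T=None):
    f,cx,cy=K(p); v,u=np.mgrid[0:400,0:640]; d=p["depth"]
    c=np.stack([(u-cx)/f*d,(v-cy)/f*d,d],-1)
    if T is None:
        Rm=cv2.Rodrigues(np.array(p["rvec"],float))[0]; t=np.array(p["tvec"],float).ravel()
        w=(c-t)@Rm
    else: w=c@T[:3,:3].T+T[:3,3]
    w[d<=0]=np.nan; return w
def save(p,n): cv2.imwrite("pics/"+n,p["image"][:,:,::-1])
E
python3 - <<'E'
from h import *
print(get_obs())
names="jack hood_edge hood_post stock plate3_c jar_c coaster gauge_low_mark gauge_high_mark reagent beaker tipbox dish timer driver".split()
for n in ["scene","top"]:
    p=get_image(n); save(p,n+"0.png"); print(n,p["vfov"],p["cx"],p["cy"],p["rvec"],p["tvec"])
    for q in names:
        r=tip_of(q,p)[:3]
        print(q,[(np.round(x["location"]).tolist(),round(x["conf"],2),np.round(world(p,*x["location"]),3).tolist()) for x in r])
E
```

```text
pics
{'clock': 0.0, 'joints': array([ 1.34358286e+00,  3.53628972e-01,  1.63414348e+00, -3.24667793e-05,
        1.15522738e+00, -2.40095542e-03]), 'qd': array([ 0.00054198,  0.00062705, -0.00210037,  0.00120598,  0.00019401,
       -0.00037853]), 'joint_efforts': array([-1.42100162e-04, -6.05238318e+01, -3.42073131e+01,  1.35189171e-04,
        9.02819680e-03, -1.41689975e-05]), 'position': array([0.13922738, 0.60879269, 0.23056967]), 'tool_rot': array([-6.58502698e-05,  1.12163141e-01,  9.93689556e-01, -7.00656895e-04]), 'force': array([ 0.77648266,  0.40914168, -0.11144388]), 'torque': array([ 0.05413168, -0.02081986, -0.05286447]), 'gripper_width': 0.08524740150710981}
scene 42.008421769740124 314.7744239538136 202.31437906415493 [ 2.34645423  0.68543628 -0.25603183] [-0.45978394 -0.15258332  1.71473718]
jack [([274.0, 292.0], 0.83, [0.597, -0.273, 0.058]), ([298.0, 298.0], 0.7, [0.672, -0.272, 0.096]), ([329.0, 298.0], 0.3, [0.714, -0.194, 0.024])]
hood_edge [([261.0, 241.0], 0.75, [0.567, -0.261, 0.237])]
hood_post [([329.0, 297.0], 0.65, [0.714, -0.194, 0.028])]
stock [([370.0
[... 1785 characters left out ...]
[424.0, 252.0], 0.71, [0.371, -0.411, 0.018]), ([248.0, 178.0], 0.47, [0.6, 0.213, 0.129])]
coaster [([308.0, 228.0], 0.93, [0.447, 0.01, 0.001])]
gauge_low_mark []
gauge_high_mark [([250.0, 150.0], 0.72, [0.698, 0.215, 0.124])]
reagent [([315.0, 136.0], 0.72, [0.767, -0.009, 0.091]), ([207.0, 262.0], 0.52, [0.318, 0.352, 0.053])]
beaker [([413.0, 163.0], 0.57, [0.703, -0.382, 0.003]), ([423.0, 254.0], 0.2, [0.365, -0.405, 0.017])]
tipbox [([209.0, 260.0], 0.81, [0.325, 0.343, 0.055])]
dish [([267.0, 250.0], 0.61, [0.365, 0.151, 0.009]), ([395.0, 181.0], 0.4, [0.577, -0.259, 0.246])]
timer [([420.0, 252.0], 0.6, [0.371, -0.397, 0.017])]
driver [([370.0, 258.0], 0.66, [0.348, -0.216, 0.019])]
```

```bash
python3 - <<'E'
import cv2
a=cv2.imread("pics/scene0.png");b=cv2.imread("pics/top0.png")
cv2.imwrite("pics/a.png",cv2.resize(a[90:390,120:470],(700,600)))
cv2.imwrite("pics/b.png",cv2.resize(b[110:290,180:450],None,fx=2.9,fy=2.9))
E
```

```text
(no output)
```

View pics/a.png

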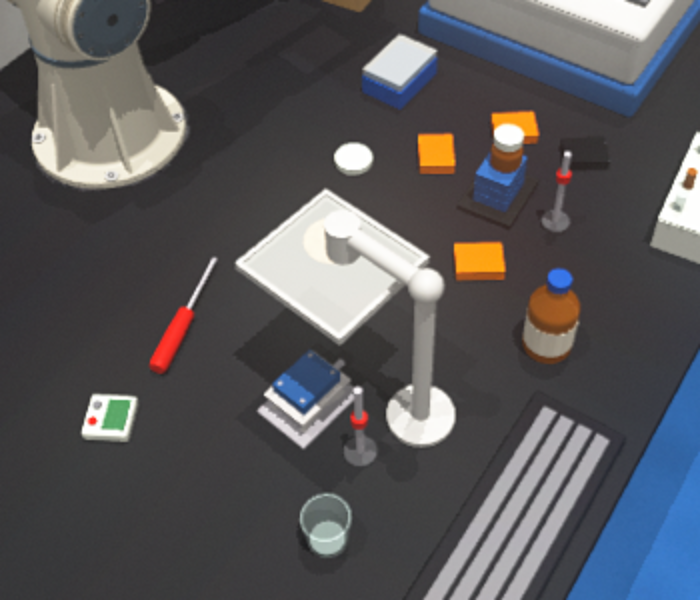

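View pics/b.png

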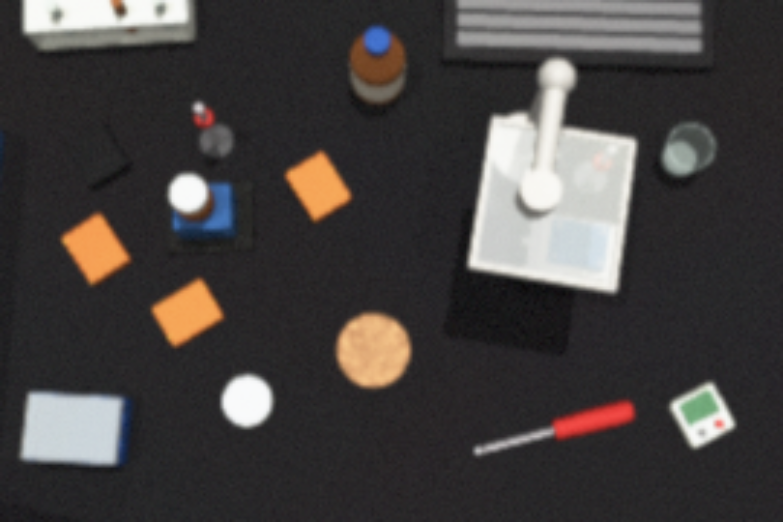

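The views show the jar on the pile of blue plates on the black pad (b.png 210,205), with orange decoy plates and a black one around it. The blue pile under the jar is the one meant. The cork coaster is at b.png (373,350). The jack with its screwed plate is under the hood, with the open front facing world -y and a gauge on the +x side. Next I'll measure from the depth clouds.

```bash
python3 - <<'E'
from h import *
P={n:get_image(n) for n in("scene","top")}
for n,p in P.items():
    w=cloud(p); hsv=cv2.cvtColor(p["image"],cv2.COLOR_RGB2HSV).astype(int); H,S,V=hsv[...,0],hsv[...,1],hsv[...,2]
    def reg(name,m,x0,x1,y0,y1,z0,z1,rect=False):
        k=m&(w[...,0]>x0)&(w[...,0]<x1)&(w[...,1]>y0)&(w[...,1]<y1)&(w[...,2]>z0)&(w[...,2]<z1)
        q=w[k]
        if len(q)<4: print(n,name,"few");return
        s=f"{n} {name} n={len(q)} mean {q.mean(0).round(4)} med {np.median(q,0).round(4)} lo {np.percentile(q,3,0).round(3)} hi {np.percentile(q,97,0).round(3)}"
        if rect:
            r=cv2.minAreaRect((q[:,:2]*1000).astype(np.float32)); s+=f" rect {np.round(r[0],1)} {np.round(r[1],1)} {r[2]:.1f}"
        print(s)
    blue=(H>95)&(H<130)&(S>100)
    red=((H<8)|(H>172))&(S>130)&(V>70)
    A=np.ones_like(blue)
    reg("jackplate",blue,.5,.7,-.36,-.2,.05,.09,True)
    reg("jackdark",A,.5,.7,-.36,-.2,.05,.09,True)
    reg("piletop",blue,.5,.7,.1,.3,.06,.085,True)
    reg("pileall",blue,.5,.7,.1,.3,.01,.085,True)
    reg("jarcap",(S<60)&(V>120),.5,.7,.1,.3,.11,.145,True)
    reg("cork",(H>5)&(H<25)&(S>60),.38,.52,-.06,.08,-.01,.03,True)
    reg("redjack",red,.6,.78,-.36,-.2,.04,.16)
    reg("redpad",red,.6,.78,.1,.3,.04,.16)
    reg("hood",A,.4,.75,-.4,-.05,.225,.26,True)
    reg("pad",A,.5,.7,.1,.32,.006,.016,True)
    reg("post",(V>100),.65,.78,-.26,-.12,.05,.2)
E
```

```text
scene jackplate n=534 mean [ 0.5759 -0.2469  0.0613] med [ 0.5758 -0.247   0.0617] lo [ 0.547 -0.28   0.053] hi [ 0.602 -0.213  0.067] rect [ 573.9 -244.2] [72.  56.9] 81.7
scene jackdark n=638 mean [ 0.586  -0.2513  0.0625] med [ 0.5792 -0.2519  0.0619] lo [ 0.547 -0.281  0.052] hi [ 0.679 -0.212  0.085] rect [ 628.9 -276.8] [ 83.1 202.8] 59.9
scene piletop n=176 mean [0.6081 0.2    0.0672] med [0.6102 0.1968 0.0675] lo [0.579 0.18  0.061] hi [0.633 0.246 0.072] rect [605.3 216.5] [57.3 74.6] 5.1
scene pileall n=413 mean [0.6123 0.1967 0.0499] med [0.6153 0.188  0.0538] lo [0.581 0.18  0.015] hi [0.634 0.245 0.072] rect [605.6 216.2] [57.9 75.3] 5.1
scene jarcap n=161 mean [0.6094 0.2203 0.1266] med [0.6096 0.2185 0.1274] lo [0.59  0.202 0.116] hi [0.627 0.243 0.133] rect [607.5 222.9] [43.2 44. ] 42.0
scene cork few
scene redjack n=49 mean [ 0.6731 -0.2716  0.0869] med [ 0.6745 -0.273   0.0878] lo [ 0.663 -0.278  0.076] hi [ 0.68  -0.261  0.093]
scene redpad n=37 mean [0.7063 0.2095 0.1069] med [0.7069 0.2086 0.1081] lo [0.697 0.203 0.097] hi [0.714 0.222 0.114]
scene hood n=3342 m
[... 1120 characters left out ...]
0.0031] med [0.4402 0.0072 0.0032] lo [ 0.397 -0.036 -0.003] hi [0.485 0.049 0.009] rect [439.9   7.9] [99.  94.9] 1.7
top redjack few
top redpad n=21 mean [0.7006 0.2148 0.1099] med [0.6998 0.213  0.1108] lo [0.694 0.207 0.101] hi [0.709 0.224 0.115]
top hood n=2376 mean [ 0.5745 -0.1842  0.2443] med [ 0.5686 -0.1914  0.2442] lo [ 0.499 -0.258  0.24 ] hi [ 0.658 -0.107  0.249] rect [ 597.9 -185.4] [156.3 204.1] 81.8
top pad n=364 mean [0.6    0.2097 0.0097] med [0.5872 0.206  0.0096] lo [0.52  0.112 0.006] hi [0.696 0.276 0.015] rect [601.5 208.6] [215.3 198.4] 88.7
top post n=18 mean [ 0.6994 -0.1726  0.164 ] med [ 0.6988 -0.1724  0.1638] lo [ 0.694 -0.177  0.132] hi [ 0.708 -0.169  0.194]
```

The jack's gauge is the low one: its band measures z ≈ 0.087, against about 0.108 for the pad's gauge. One plate on the 60–68 mm screwed plate gives a top at 80–88 mm, which is in the 77–91 mm band, so I need exactly one plate. I'll move above the jar.

>>> step_arm --targets "0.93 -0.77 0.14 0 0 -0.61 85;0.93 -0.77 0.14 0 0 -0.61 85;0.93 -0.77 0.14 0 0 -0.61 85;0.93 -0.77 0.14 0 0 -0.61 85;0.93 -0.77 0.14 0 0 -0.61 85;0.93 -0.77 0.14 0 0 -0.61 85;0.93 -0.77 0.14 0 0 -0.61 85;0.93 -0.77 0.14 0 0 -0.61 85;0.93 -0.77 0.14 0 0 -0.61 85;0.93 -0.77 0.14 0 0 -0.61 85"

```text
clock: 2.53
position: [0.3728, 0.4157, 0.2666]
tool_rot: [0.0, 0.42, 0.908, 0.0]
force: [-0.4, 0.0, 0.6]
gripper_width: 0.085
```

>>> step_arm --targets "0.93 -0.77 0.14 0 0 -0.61 85;0.93 -0.77 0.14 0 0 -0.61 85;0.93 -0.77 0.14 0 0 -0.61 85;0.93 -0.77 0.14 0 0 -0.61 85;0.93 -0.77 0.14 0 0 -0.61 85;0.93 -0.77 0.14 0 0 -0.61 85;0.93 -0.77 0.14 0 0 -0.61 85;0.93 -0.77 0.14 0 0 -0.61 85;0.93 -0.77 0.14 0 0 -0.61 85;0 0 0 0 0 0 85"

```text
clock: 3.37
position: [0.5848, 0.2404, 0.2984]
tool_rot: [0.001, 0.661, 0.75, 0.001]
force: [-0.2, -0.5, 0.5]
gripper_width: 0.0848
```

```bash
python3 - <<'E'
from h import *
o=get_obs(); p=get_image("wrist"); T=wristT(o,p); save(p,"w1.png"); print(np.round(p["tool_from_camera"],3).tolist(),p["vfov"])
w=cloud(p,T); hsv=cv2.cvtColor(p["image"],cv2.COLOR_RGB2HSV).astype(int); H,S,V=hsv[...,0],hsv[...,1],hsv[...,2]
def reg(name,m,z0,z1):
    q=w[m&(w[...,2]>z0)&(w[...,2]<z1)&(abs(w[...,0]-.605)<.06)&(abs(w[...,1]-.22)<.06)]
    if len(q)<4: print(name,"few");return
    r=cv2.minAreaRect((q[:,:2]*1000).astype(np.float32)); print(name,len(q),q.mean(0).round(4),np.round(r[0],1),np.round(r[1],1),round(r[2],1))
reg("cap",(S<70)&(V>120),.12,.14)
reg("blue",(H>95)&(H<130)&(S>100),.06,.08)
print(o["joints"].round(3))
E
```

```text
[[-0.001, -0.962, -0.275, 0.07], [1.0, -0.001, 0.0, -0.001], [-0.001, -0.275, 0.962, -0.143], [0.0, 0.0, 0.0, 1.0]] 66.51492792821928
cap 1261 [0.6077 0.228  0.1301] [608.2 227.3] [42.  42.2] 37.7
blue 790 [0.5952 0.2289 0.0699] [605.1 220.3] [54.9 69.9] 3.7
[ 0.389  0.31   1.544 -0.002  1.286  0.263]
```

View pics/w1.png

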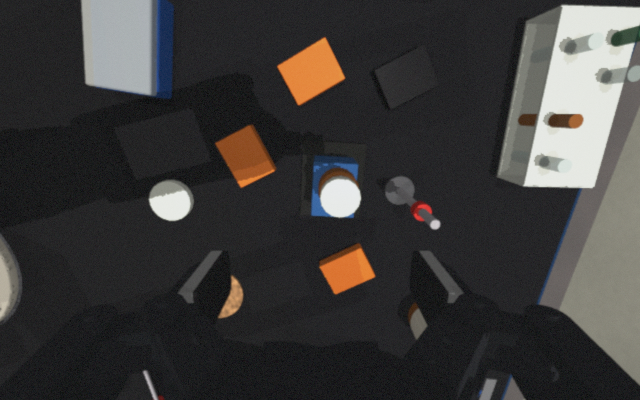

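The wrist view shows the jar cap at pixel (340,198) on the blue pile, with the pad gauge to the right at (425,210). I'll centre on the jar and come part of the way down.

>>> step_arm --targets "0.9 -0.58 0 0 0 -0.5 85;0 0 -1 0 0 0 85;0 0 -1 0 0 0 85;0 0 -1 0 0 0 85;0 0 -1 0 0 0 85;0 0 -1 0 0 0 85;0 0 0 0 0 0 85;0 0 0 0 0 0 85"

```text
clock: 4.08
position: [0.6021, 0.2294, 0.1719]
tool_rot: [-0.001, 0.678, 0.735, -0.001]
force: [0.1, 0.2, 1.1]
gripper_width: 0.0853
```

>>> step_arm --targets "0.15 -0.1 -0.9 0 0 0 85;0 0 -1 0 0 0 85;0 0 -1 0 0 0 85;0 0 -0.5 0 0 0 85;0 0 0 0 0 0 85;0 0 0 0 0 0 40;0 0 0 0 0 0 40;0 0 0 0 0 0 40;0 0 0 0 0 0 40;0 0 0 0 0 0 40" --grip_force 30

```text
clock: 4.92
position: [0.6084, 0.227, 0.0901]
tool_rot: [0.001, 0.678, 0.735, 0.001]
force: [-2.2, 0.3, 7.0]
gripper_width: 0.0458
```

>>> step_arm --targets "0 0 0 0 0 0 40;0 0 0.2 0 0 0 40;0 0 0.4 0 0 0 40;0 0 0.8 0 0 0 40;0 0 1 0 0 0 40;0 0 1 0 0 0 40;0 0 0.6 0 0 0 40;0 0 0 0 0 0 40;0 0 0 0 0 0 40"

```text
clock: 5.67
position: [0.6078, 0.2267, 0.1891]
tool_rot: [0.001, 0.678, 0.735, 0.001]
force: [0.0, -0.4, -1.6]
gripper_width: 0.0461
```

>>> step_arm --targets "-0.4 -0.5 0 0 0 0 40;-0.73 -0.97 0 0 0 0 40;-0.73 -0.97 0 0 0 0 40;-0.73 -0.97 0 0 0 0 40;-0.73 -0.97 0 0 0 0 40;-0.73 -0.97 0 0 0 0 40;-0.73 -0.97 0 0 0 0 40;-0.73 -0.97 0 0 0 0 40;-0.73 -0.97 0 0 0 0 40;-0.32 -0.42 0 0 0 0 40"

```text
clock: 6.5
position: [0.4397, 0.0076, 0.1863]
tool_rot: [-0.001, 0.679, 0.735, -0.002]
force: [-0.3, 0.5, -2.2]
gripper_width: 0.0459
```

>>> step_arm --targets "0 0 -0.5 0 0 0 40;0 0 -1 0 0 0 40;0 0 -1 0 0 0 40;0 0 -1 0 0 0 40;0 0 -1 0 0 0 40;0 0 -0.6 0 0 0 40;0 0 -0.4 0 0 0 40;0 0 0 0 0 0 40;0 0 0 0 0 0 40;0 0 0 0 0 0 40"

```text
clock: 7.33
position: [0.4439, 0.0096, 0.0509]
tool_rot: [0.0, 0.678, 0.735, 0.0]
force: [0.4, 0.6, -1.6]
gripper_width: 0.046
```

```bash
python3 - <<'E'
from h import *
o=get_obs(); print(o["position"].round(4),o["force"].round(2))
for n in("top","scene"):
    p=get_image(n); w=cloud(p); save(p,n+"1.png")
    hsv=cv2.cvtColor(p["image"],cv2.COLOR_RGB2HSV).astype(int); H,S,V=hsv[...,0],hsv[...,1],hsv[...,2]
    q=w[(S<70)&(V>110)&(abs(w[...,0]-.44)<.05)&(abs(w[...,1]-.01)<.05)&(w[...,2]>.05)&(w[...,2]<.11)]
    print(n,len(q),q.mean(0).round(3) if len(q) else 0)
    c=(H>5)&(H<25)&(S>60)&(abs(w[...,0]-.44)<.07)&(abs(w[...,1]-.01)<.07)&(w[...,2]<.015)
    k=w[c]; print(len(k),np.percentile(k,2,0).round(3),np.percentile(k,98,0).round(3)) if len(k) else 0
E
```

```text
[0.4439 0.0096 0.0509] [ 0.39  0.58 -1.56]
top 0 0
29 [ 0.42  -0.038 -0.003] [0.428 0.049 0.01 ]
scene 11 [0.44  0.01  0.092]
```

>>> step_arm --targets "0 -0.08 -0.4 0 0 0 40;0 0 -0.4 0 0 0 40;0 0 -0.1 0 0 0 40;0 0 -0.05 0 0 0 40;0 0 -0.05 0 0 0 40;0 0 -0.04 0 0 0 40;0 0 0 0 0 0 40"

```text
clock: 8.02
position: [0.4433, 0.0075, 0.0243]
tool_rot: [-0.0, 0.678, 0.735, -0.0]
force: [0.4, 0.1, -0.6]
gripper_width: 0.046
```

>>> step_arm --targets "0 0 -0.04 0 0 0 40;0 0 -0.04 0 0 0 40;0 0 0 0 0 0 40"

```text
clock: 8.27
position: [0.4435, 0.0075, 0.0237]
tool_rot: [0.0, 0.678, 0.735, 0.0]
force: [-7.8, -0.7, 25.8]
gripper_width: 0.046
```

>>> step_arm --targets "0 0 0.05 0 0 0 40;0 0 0 0 0 0 40"

```text
clock: 8.43
position: [0.4438, 0.0076, 0.0241]
tool_rot: [0.0, 0.678, 0.735, 0.0]
force: [-1.0, -0.4, -1.4]
gripper_width: 0.0458
```

>>> step_arm --targets "0 0 -0.01 0 0 0 52;0 0 0 0 0 0 60;0 0 0 0 0 0 85;0 0 0 0 0 0 85;0 0 0 0 0 0 85;0 0 0 0 0 0 85"

```text
clock: 8.93
position: [0.4433, 0.0075, 0.0232]
tool_rot: [-0.0, 0.678, 0.735, -0.0]
force: [-0.3, 0.1, 0.4]
gripper_width: 0.0854
```

>>> step_arm --targets "0 0 0.5 0 0 0 85;0 0 1 0 0 0 85;0 0 1 0 0 0 85;0 0 1 0 0 0 85;0 0 1 0 0 0 85;0 0 1 0 0 0 85;0 0 1 0 0 0 85;0 0 1 0 0 0 85;0 0 0 0 0 0 85"

```text
clock: 9.68
position: [0.4458, 0.0076, 0.2151]
tool_rot: [0.003, 0.678, 0.735, 0.002]
force: [1.4, 0.5, 0.4]
gripper_width: 0.085
```

```bash
python3 - <<'E'
from h import *
o=get_obs(); print(o["position"].round(4),o["force"].round(2),o["clock"])
for n in("wrist","scene"):
    p=get_image(n); w=cloud(p,wristT(o,p) if n=="wrist" else None)
    hsv=cv2.cvtColor(p["image"],cv2.COLOR_RGB2HSV).astype(int); H,S,V=hsv[...,0],hsv[...,1],hsv[...,2]
    q=w[(S<70)&(V>110)&(abs(w[...,0]-.44)<.05)&(abs(w[...,1]-.01)<.05)&(w[...,2]>.05)&(w[...,2]<.11)]
    print(n,len(q),q.mean(0).round(3) if len(q) else 0)
    k=w[(H>5)&(H<25)&(S>60)&(abs(w[...,0]-.44)<.07)&(abs(w[...,1]-.01)<.07)&(w[...,2]<.015)]
    if len(k): print(len(k),np.percentile(k,1,0).round(3),np.percentile(k,99,0).round(3))
E
```

```text
[0.4458 0.0076 0.2151] [1.39 0.47 0.36] 9.6833
wrist 1481 [0.443 0.009 0.064]
1991 [ 0.396 -0.038 -0.001] [0.486 0.051 0.01 ]
scene 0 0
```

The jar is on the coaster, within 2 mm of its middle. Next I'll go round to the open front of the hood with the tool leaning out 45° and measure the jack close up.

>>> step_arm --targets "-0.16 -0.6 0.1 0.75 0.06 0 85;-0.16 -0.95 0.1 0.75 0.06 0 85;-0.16 -0.95 0.1 0.75 0.06 0 85;-0.16 -0.95 0.1 0.75 0.06 0 85;-0.16 -0.95 0.1 0.75 0.06 0 85;-0.16 -0.95 0.1 0.75 0.06 0 85;-0.16 -0.95 0.1 0.75 0.06 0 85;-0.16 -0.95 0.1 0.75 0.06 0 85;-0.16 -0.95 0.1 0.75 0.06 0 85;-0.16 -0.95 0.1 0.75 0.06 0 85"

```text
clock: 10.62
position: [0.4025, -0.2223, 0.2346]
tool_rot: [-0.284, 0.626, 0.677, 0.262]
force: [0.6, -0.4, 0.7]
gripper_width: 0.085
```

>>> step_arm --targets "0 -0.97 0 0 0 -0.31 85;0 -0.97 0 0 0 -0.31 85;0 -0.97 0 0 0 -0.31 85;0 -0.97 0 0 0 -0.31 85;0 -0.97 0 0 0 -0.31 85;0 -0.97 0 0 0 -0.31 85;0 -0.97 0 0 0 -0.29 85;0 0 0 0 0 0 85"

```text
clock: 11.28
position: [0.4024, -0.3942, 0.2334]
tool_rot: [-0.251, 0.7, 0.602, 0.291]
force: [-0.5, 1.1, 0.6]
gripper_width: 0.0851
```

```bash
python3 - <<'E'
from h import *
o=get_obs(); q=o["tool_rot"]; M=R.from_quat([q[1],q[2],q[3],q[0]]).as_matrix()
print(o["position"].round(4),o["joints"].round(3)); print(M.round(3))
E
```

```text
[ 0.4024 -0.3942  0.2334] [-1.049  0.608  1.455  0.462  1.728 -0.981]
[[ 0.107  0.989  0.105]
 [ 0.697 -0.15   0.701]
 [ 0.709 -0.001 -0.705]]
```

>>> step_arm --targets "0.92 0 0 0 0 0 85;0.92 0 0 0 0 0 85;0.92 0 0 0 0 0 85;0.92 0 -0.2 0 0 0 85;0.92 0 -0.5 0 0 0 85;0.92 0.7 -0.7 0 0 0 85;0.92 0.9 -0.9 0 0 0 85;0 0.9 -0.9 0 0 0 85;0 0.8 -0.8 0 0 0 85;0 0 0 0 0 0 85"

```text
clock: 12.12
position: [0.562, -0.3021, 0.1301]
tool_rot: [-0.256, 0.698, 0.603, 0.289]
force: [0.3, 0.6, -0.1]
gripper_width: 0.0851
```

```bash
python3 - <<'E'
from h import *
o=get_obs(); print(o["position"].round(4),o["force"].round(1),o["clock"])
p=get_image("wrist"); T=wristT(o,p); w=cloud(p,T); save(p,"w2.png")
hsv=cv2.cvtColor(p["image"],cv2.COLOR_RGB2HSV).astype(int); H,S,V=hsv[...,0],hsv[...,1],hsv[...,2]
m=(H>95)&(H<130)&(S>100)&(abs(w[...,0]-.573)<.07)&(abs(w[...,1]+.245)<.07)
k=w[m]; print(len(k),np.percentile(k[:,2],[2,25,50,75,98]).round(4))
zt=np.percentile(k[:,2],70); q=k[abs(k[:,2]-zt)<.004]
r=cv2.minAreaRect((q[:,:2]*1000).astype(np.float32)); print(r,q.mean(0).round(4))
red=((H<8)|(H>172))&(S>130)&(V>60)&(w[...,2]>.03)&(w[...,2]<.15)&(w[...,0]>.6)
k=w[red]; 
if len(k): print("band",len(k),np.percentile(k,[3,50,97],axis=0).round(3).tolist())
E
```

```text
[ 0.562  -0.3021  0.1301] [ 0.3  0.6 -0.1] 12.1167
5351 [0.0532 0.0632 0.0637 0.0641 0.065 ]
((572.996337890625, -242.8447265625), (69.89000701904297, 54.064308166503906), 81.37329864501953) [ 0.5725 -0.2459  0.0637]
band 617 [[0.661, -0.277, 0.078], [0.666, -0.271, 0.09], [0.679, -0.259, 0.092]]
```

View pics/w2.png

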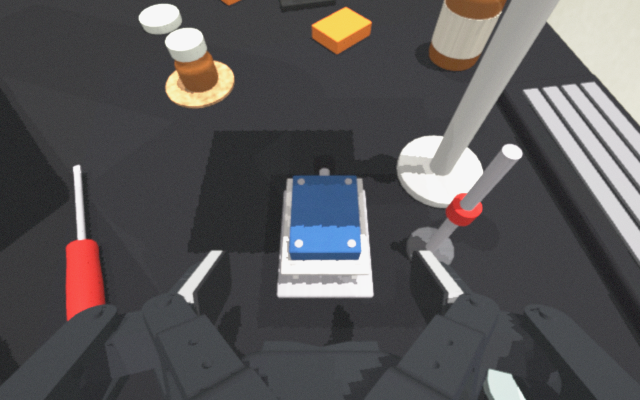

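The wrist view shows the screwed plate at (325,215). Its centre is (0.573,-0.243), direction 81.4°, top 63.7 mm. The band beside the jack reads 78–92 mm, so one plate (top ≈ 84 mm) is right. Now I'll go to the pile in the same leaning posture.

>>> step_arm --targets "0 -0.8 0.8 0 0 0 85;0 -0.9 0.9 0 0 0 85;-0.92 -0.9 0.9 0 0 0 85;-0.92 -0.7 0.7 0 0 0 85;-0.92 0 0.5 0 0 0 85;-0.92 0 0.2 0 0 0 85;-0.92 0 0 0 0 0 85;-0.92 0 0 0 0 0 85;-0.92 0 0 0 0 0 85;0 0.6 0 0 0 0 85"

```text
clock: 13.0
position: [0.3998, -0.3785, 0.2358]
tool_rot: [-0.25, 0.7, 0.603, 0.29]
force: [0.7, 0.2, -0.2]
gripper_width: 0.0855
```

>>> step_arm --targets "0 1 0 0 0 0.2 85;0 1 0 0 0 0.2 85;0 1 0 0 0 0.2 85;0 1 0 0 0 0.2 85;0 1 0 0 0 0.2 85;0 1 0 0 0 0.2 85;0 1 0 0 0 0.2 85;0 1 0 0 0 0.2 85;0 1 0 0 0 0.2 85;0 1 0 0 0 0.25 85"

```text
clock: 13.83
position: [0.4033, -0.1255, 0.2361]
tool_rot: [-0.28, 0.63, 0.675, 0.262]
force: [0.7, 0.5, 0.4]
gripper_width: 0.0849
```

>>> step_arm --targets "0 1 0 0 0 0 85;0 1 0 0 0 0 85;0 1 0 0 0 0 85;0 1 0 0 0 0 85;0 1 0 0 0 0 85;1 1 0 0 0 0 85;1 1 0 0 0 0 85;1 1 0 0 0 0 85;1 1 0 0 0 0 85;1 0.4 0 0 0 0 85"

```text
clock: 14.67
position: [0.5293, 0.1113, 0.2364]
tool_rot: [-0.281, 0.629, 0.675, 0.262]
force: [0.4, -0.5, 0.3]
gripper_width: 0.0848
```

>>> step_arm --targets "0.81 0.51 -0.95 0 0 0 85;0.81 0.51 -0.95 0 0 0 85;0.81 0.51 -0.95 0 0 0 85;0.81 0.51 -0.95 0 0 0 85;0 0 0 0 0 0 85;0 0 0 0 0 0 85"

```text
clock: 15.17
position: [0.6092, 0.1603, 0.1394]
tool_rot: [-0.282, 0.63, 0.675, 0.261]
force: [-0.2, -0.2, 0.5]
gripper_width: 0.0849
```

```bash
cat > pile.py <<'E'
from h import *
import sys
o=get_obs(); print(o["position"].round(4),o["force"].round(1),o["clock"],o["joints"].round(2))
q=o["tool_rot"]; M=R.from_quat([q[1],q[2],q[3],q[0]]).as_matrix(); print(M.round(3).tolist())
p=get_image("wrist"); T=wristT(o,p); w=cloud(p,T); save(p,sys.argv[1])
hsv=cv2.cvtColor(p["image"],cv2.COLOR_RGB2HSV).astype(int); H,S,V=hsv[...,0],hsv[...,1],hsv[...,2]
m=(H>95)&(H<130)&(S>100)&(abs(w[...,0]-.605)<.08)&(abs(w[...,1]-.22)<.08)
for z0,z1 in((.063,.076),(.042,.058)):
    q=w[m&(w[...,2]>z0)&(w[...,2]<z1)]
    if len(q)>10: print(len(q),q.mean(0).round(4),cv2.minAreaRect((q[:,:2]*1000).astype(np.float32)))
E
python3 pile.py w3.png
```

```text
[0.6092 0.1603 0.1394] [-0.2 -0.2  0.5] 15.1667 [-0.13  0.59  1.75  0.85  1.18 -0.7 ]
[[-0.048, 0.998, -0.051], [0.703, 0.07, 0.707], [0.709, -0.002, -0.705]]
5416 [0.6053 0.2159 0.0701] ((605.0728149414062, 219.47610473632812), (55.04460906982422, 69.98693084716797), 3.775569200515747)
400 [0.6071 0.1851 0.0503] ((607.091064453125, 185.21923828125), (53.64199447631836, 1.4309461116790771), 3.4329206943511963)
```

View pics/w3.png

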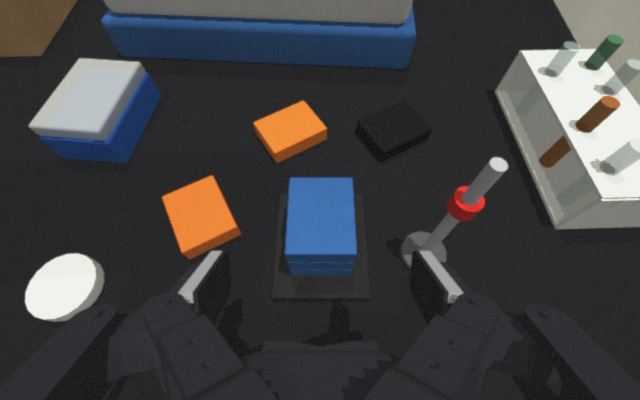

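The wrist view shows the bare pile at (321,220): centre (0.605,0.2195), direction 93.8°, top 70.1 mm. I'll grasp the top plate only, with just the fingertips.

>>> step_arm --targets "-0.04 0.52 -0.83 0 0 0 85;-0.04 0.52 -0.83 0 0 0 85;-0.03 0.52 -0.83 0 0 0 85;-0.03 0.5 -0.83 0 0 0 85;0 0 0 0 0 0 70;0 0 0 0 0 0 70;0 0 0 0 0 0 70" --grip_force 60

```text
clock: 15.8
position: [0.6067, 0.2107, 0.0597]
tool_rot: [-0.28, 0.63, 0.675, 0.263]
force: [-0.1, 0.5, -0.2]
gripper_width: 0.0701
```

```bash
python3 pile.py w4.png
```

```text
[0.6067 0.2107 0.0597] [-0.1  0.5 -0.2] 15.8 [-0.05  0.7   1.78  0.95  1.04 -0.79]
[[-0.05, 0.998, -0.047], [0.703, 0.069, 0.707], [0.709, 0.002, -0.705]]
14591 [0.6052 0.215  0.0702] ((604.7593383789062, 219.82720947265625), (55.35505676269531, 70.3116226196289), 3.7119879722595215)
597 [0.6068 0.1851 0.0503] ((606.8790893554688, 185.07266235351562), (53.637451171875, 0.7892897129058838), 3.6893680095672607)
```

View pics/w4.png

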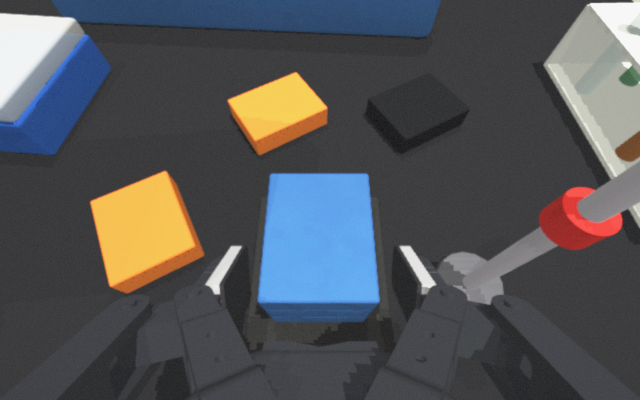

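```bash
python3 - <<'E'
from h import *
o=get_obs(); p=get_image("wrist"); T=wristT(o,p); w=cloud(p,T)
q=o["tool_rot"]; M=R.from_quat([q[1],q[2],q[3],q[0]]).as_matrix()
for c0,c1 in((195,250),(390,445)):
    a=w[240:300,c0:c1].reshape(-1,3); t=(a-o["position"])@M
    k=t[(abs(t[:,1])<.06)&(abs(t[:,1])>.031)&(abs(t[:,0])<.014)&(t[:,2]>-.04)]
    print(len(k),np.percentile(k,[1,50,99],axis=0).round(4).tolist())
E
```

```text
1547 [[-0.01, -0.0487, -0.0396], [0.007, -0.0357, -0.0263], [0.0114, -0.035, -0.0092]]
1538 [[-0.0099, 0.0343, -0.0396], [0.0069, 0.0349, -0.0264], [0.0114, 0.048, -0.0095]]
```

>>> step_arm --targets "0 0 0 0 0 0 48;0 0 0 0 0 0 48;0 0 0 0 0 0 48;0 0 0 0 0 0 48;0 0 0 0 0 0 48;0 0 0 0 0 0 48" --grip_force 60

```text
clock: 16.4
position: [0.6068, 0.2109, 0.0594]
tool_rot: [-0.28, 0.63, 0.675, 0.263]
force: [-0.8, -4.9, 7.7]
gripper_width: 0.0535
```

>>> step_arm --targets "0 0 0.1 0 0 0 48;0 0 0.2 0 0 0 48;0 0 0.4 0 0 0 48;0 0 0.5 0 0 0 48;0 0 0 0 0 0 48;0 0 0 0 0 0 48"

```text
clock: 16.9
position: [0.6065, 0.2115, 0.0891]
tool_rot: [-0.28, 0.63, 0.676, 0.263]
force: [0.4, 0.1, -2.4]
gripper_width: 0.0531
```

```bash
cat > held.py <<'E'
from h import *
o=get_obs(); p=get_image("wrist"); T=wristT(o,p); w=cloud(p,T); save(p,"held%d.png"%p["shot"])
q=o["tool_rot"]; M=R.from_quat([q[1],q[2],q[3],q[0]]).as_matrix()
print(o["position"].round(4),o["force"].round(1),round(o["clock"],2),o["gripper_width"])
hsv=cv2.cvtColor(p["image"],cv2.COLOR_RGB2HSV).astype(int); H,S,V=hsv[...,0],hsv[...,1],hsv[...,2]
m=(H>95)&(H<130)&(S>100); d=w-o["position"]
m&=(np.linalg.norm(d,axis=-1)<.075)&(d[...,2]>.003)
k=w[m]; c=np.median(k,0); u,s,vt=np.linalg.svd(k[::5]-k.mean(0),full_matrices=False); n=vt[2]*np.sign(vt[2][2])
e=(k-k.mean(0))@n; k=k[abs(e)<.003]; r=cv2.minAreaRect((k[:,:2]*1000).astype(np.float32))
print(len(k),"normal",n.round(3),"top z",np.median(k[:,2]).round(4),"rect",r)
print("centre minus TCP",(np.array(r[0])/1000-o["position"][:2]).round(4), "z top-TCP",(np.median(k[:,2])-o["position"][2]).round(4))
E
python3 held.py
```

```text
[0.6065 0.2115 0.0891] [ 0.4  0.1 -2.4] 16.9 0.053117209233655906
14309 normal [-0.001 -0.005  1.   ] top z 0.0998 rect ((605.363037109375, 221.15505981445312), (55.14929962158203, 70.15019989013672), 4.386960983276367)
centre minus TCP [-0.0011  0.0096] z top-TCP 0.0107
```

One plate is held level (2.4 N, normal vertical). I'll carry it round to the front of the jack.

>>> step_arm --targets "0 0 0.6 0 0 0 48;0 0 1 0 0 0 48;0 -0.3 1 0 0 0 48;-0.5 -0.7 1 0 0 0 48;-0.9 -1 1 0 0 0 48;-0.9 -1 0.7 0 0 0 48;-0.9 -1 0 0 0 0 48;-0.9 -1 0 0 0 0 48;-0.9 -1 0 0 0 0 48;-0.9 -1 0 0 0 0 48"

```text
clock: 17.78
position: [0.4571, 0.0358, 0.2209]
tool_rot: [-0.28, 0.63, 0.675, 0.262]
force: [-0.3, -0.8, -2.6]
gripper_width: 0.0538
```

>>> step_arm --targets "-0.8 -1 0 0 0 -0.2 48;-0.8 -1 0 0 0 -0.22 48;-0.6 -1 0 0 0 -0.22 48;0 -1 0 0 0 -0.22 48;0 -1 0 0 0 -0.22 48;0 -1 0 0 0 -0.22 48;0 -1 0 0 0 -0.22 48;0 -1 0 0 0 -0.22 48;0 -1 0 0 0 -0.22 48;0 -1 0 0 0 -0.21 48"

```text
clock: 18.62
position: [0.4031, -0.2146, 0.2207]
tool_rot: [-0.249, 0.703, 0.599, 0.292]
force: [-0.2, 0.4, -2.2]
gripper_width: 0.0534
```

>>> step_arm --targets "0 -1 0 0 0 0 48;0 -1 0 0 0 0 48;0 -1 0 0 0 0 48;0 -1 0 0 0 0 48;0 -1 0 0 0 0 48;0 -1 0 0 0 0 48;0 -1 0 0 0 0 48;0.4 -0.7 0 0 0 0 48;0.9 0 0 0 0 0 48;0.9 0 0 0 0 0 48"

```text
clock: 19.45
position: [0.4585, -0.4072, 0.2205]
tool_rot: [-0.249, 0.703, 0.598, 0.292]
force: [1.0, 0.4, -1.4]
gripper_width: 0.0533
```

>>> step_arm --targets "0.9 0 0 0 0 0 48;0.9 0 0 0 0 0 48;0.9 0 0 0 0 0 48;0.9 0 -0.3 0 0 0 48;0.9 0 -0.6 0 0 0 48;0 0 -0.8 0 0 0 48;0 0 -0.8 0 0 0 48;0 0 -0.3 0 0 0 48;0 0 0 0 0 0 48;0 0 0 0 0 0 48"

```text
clock: 20.28
position: [0.57, -0.4059, 0.15]
tool_rot: [-0.25, 0.703, 0.599, 0.292]
force: [-0.3, 0.5, -1.7]
gripper_width: 0.0536
```

```bash
python3 held.py
```

```text
[ 0.57   -0.4059  0.15  ] [-0.3  0.5 -1.7] 20.28 0.05362805827885166
14264 normal [ 0.002 -0.008  1.   ] top z 0.1607 rect ((571.2025756835938, -396.3956298828125), (70.07855987548828, 55.306175231933594), 80.9598617553711)
centre minus TCP [0.0012 0.0095] z top-TCP 0.0107
```

>>> step_arm --targets "0.07 0.3 -0.9 0 0 0.07 48;0 0.7 -0.9 0 0 0 48;0 0.9 0 0 0 0 48;0 0.9 0 0 0 0 48;0 0.9 0 0 0 0 48;0 0.9 0 0 0 0 48;0 0.9 0 0 0 0 48;0 0.6 0 0 0 0 48;0 0 0 0 0 0 48;0 0 0 0 0 0 48"

```text
clock: 21.17
position: [0.5731, -0.2536, 0.1067]
tool_rot: [-0.249, 0.7, 0.603, 0.291]
force: [0.9, -0.0, -2.6]
gripper_width: 0.053
```

```bash
python3 held.py
```

```text
[ 0.5731 -0.2536  0.1067] [ 0.9 -0.  -2.6] 21.17 0.053045125082860745
14288 normal [-0.002 -0.005  1.   ] top z 0.1174 rect ((574.0247802734375, -244.1456298828125), (70.15656280517578, 55.13608169555664), 81.17695617675781)
centre minus TCP [0.0009 0.0094] z top-TCP 0.0107
```

>>> step_arm --targets "-0.04 0.05 -0.4 0 0 0 48;0 0 -0.4 0 0 0 48;0 0 -0.25 0 0 0 48;0 0 -0.1 0 0 0 48;0 0 0 0 0 0 48;0 0 0 0 0 0 48"

```text
clock: 21.72
position: [0.5716, -0.2521, 0.0759]
tool_rot: [-0.251, 0.7, 0.602, 0.291]
force: [-0.2, -0.1, -1.5]
gripper_width: 0.0539
```

>>> step_arm --targets "0 0 -0.03 0 0 0 48;0 0 -0.03 0 0 0 48;0 0 0 0 0 0 48"

```text
clock: 21.97
position: [0.5718, -0.2521, 0.075]
tool_rot: [-0.25, 0.7, 0.602, 0.291]
force: [-0.0, -0.2, -1.8]
gripper_width: 0.0533
```

>>> step_arm --targets "0 0 -0.02 0 0 0 48;0 0 0 0 0 0 48"

```text
clock: 22.13
position: [0.5718, -0.2521, 0.0745]
tool_rot: [-0.25, 0.7, 0.602, 0.291]
force: [0.4, -0.1, -1.7]
gripper_width: 0.0534
```

>>> step_arm --targets "0 0 -0.015 0 0 0 48;0 0 0 0 0 0 48"

```text
clock: 22.3
position: [0.5717, -0.2521, 0.074]
tool_rot: [-0.25, 0.7, 0.602, 0.291]
force: [-0.3, 0.1, -1.6]
gripper_width: 0.0533
```

>>> step_arm --targets "0 0 -0.016 0 0 0 48;0 0 0 0 0 0 48"

```text
clock: 22.47
position: [0.5717, -0.2521, 0.0736]
tool_rot: [-0.25, 0.7, 0.602, 0.291]
force: [0.4, 0.3, -2.1]
gripper_width: 0.0538
```

>>> step_arm --targets "0 0 -0.014 0 0 0 48;0 0 0 0 0 0 48"

```text
clock: 22.63
position: [0.5717, -0.252, 0.0732]
tool_rot: [-0.25, 0.7, 0.602, 0.291]
force: [-0.3, -0.9, -1.1]
gripper_width: 0.0536
```

>>> step_arm --targets "0 0 -0.014 0 0 0 48;0 0 0 0 0 0 48"

```text
clock: 22.8
position: [0.5717, -0.2521, 0.073]
tool_rot: [-0.25, 0.7, 0.602, 0.291]
force: [-0.2, 0.4, -2.4]
gripper_width: 0.0536
```

>>> step_arm --targets "0 0 -0.014 0 0 0 48;0 0 0 0 0 0 48"

```text
clock: 22.97
position: [0.5717, -0.2521, 0.0729]
tool_rot: [-0.25, 0.7, 0.602, 0.291]
force: [-1.5, -1.1, 2.9]
gripper_width: 0.0534
```

```bash
python3 held.py
```

```text
[ 0.5717 -0.2521  0.0729] [-1.5 -1.1  2.9] 22.97 0.0534052581344129
14251 normal [-0.    -0.008  1.   ] top z 0.0837 rect ((572.5438842773438, -242.5750732421875), (70.053955078125, 54.78730010986328), 81.23255157470703)
centre minus TCP [0.0008 0.0095] z top-TCP 0.0108
```

Contact felt (+5 N net). The plate is 0.5 mm from the jack's middle and its top is at 83.7 mm. I'll release and back out along the tool axis.

>>> step_arm --targets "0 0 0 0 0 0 56;0 0 0 0 0 0 62;0 0 0 0 0 0 75;0 0 0 0 0 0 85;0 0 0 0 0 0 85;0 0 0 0 0 0 85"

```text
clock: 23.52
position: [0.5717, -0.252, 0.0725]
tool_rot: [-0.25, 0.7, 0.602, 0.291]
force: [0.3, -0.5, -0.4]
gripper_width: 0.0847
```

>>> step_arm --targets "0 -0.3 0.3 0 0 0 85;0 -0.6 0.6 0 0 0 85;-0.1 -0.7 0.7 0 0 0 85;-0.1 -0.7 0.5 0 0 0 85;0 0 0 0 0 0 85;0 0 0 0 0 0 85;0 0 0 0 0 0 85"

```text
clock: 24.1
position: [0.5664, -0.3093, 0.1248]
tool_rot: [-0.25, 0.7, 0.602, 0.291]
force: [0.3, 0.9, -0.6]
gripper_width: 0.0851
```

```bash
python3 - <<'E'
from h import *
o=get_obs(); print(o["position"].round(4),o["force"].round(1),o["clock"],o["gripper_width"])
for n in("wrist","scene"):
    p=get_image(n); w=cloud(p,wristT(o,p) if n=="wrist" else None); save(p,"end_%s.png"%n)
    hsv=cv2.cvtColor(p["image"],cv2.COLOR_RGB2HSV).astype(int); H,S,V=hsv[...,0],hsv[...,1],hsv[...,2]
    b=(H>95)&(H<130)&(S>100)
    for nm,x,y,z in(("jack",.573,-.243,.0837),("pile",.605,.22,.05)):
        q=w[b&(abs(w[...,0]-x)<.06)&(abs(w[...,1]-y)<.06)&(abs(w[...,2]-z)<.007)]
        if len(q)>20: print(n,nm,len(q),q.mean(0).round(4),cv2.minAreaRect((q[:,:2]*1000).astype(np.float32)))
    q=w[(S<70)&(V>100)&(abs(w[...,0]-.443)<.04)&(abs(w[...,1]-.009)<.04)&(abs(w[...,2]-.064)<.01)]
    if len(q): print(n,"cap",len(q),q.mean(0).round(3))
a=cv2.imread("pics/end_wrist.png"); b=cv2.imread("pics/end_scene.png")[90:390,120:470]
cv2.imwrite("pics/end.png",np.hstack([cv2.resize(a,(448,280)),cv2.resize(b,(327,280))]))
E
```

```text
[ 0.5664 -0.3093  0.1248] [ 0.3  0.9 -0.6] 24.1 0.08514660267711895
wrist jack 6171 [ 0.572  -0.2473  0.0836] ((572.5130615234375, -243.3056182861328), (70.33126068115234, 55.0142936706543), 81.22674560546875)
wrist cap 957 [0.445 0.001 0.063]
scene jack 535 [ 0.574  -0.2465  0.0822] ((573.6103515625, -244.8795166015625), (73.08177947998047, 57.571495056152344), 81.06668090820312)
scene pile 319 [0.6056 0.2147 0.0486] ((604.6422729492188, 215.7437744140625), (55.9041633605957, 75.13143157958984), 3.9096410274505615)
```

View pics/end.png

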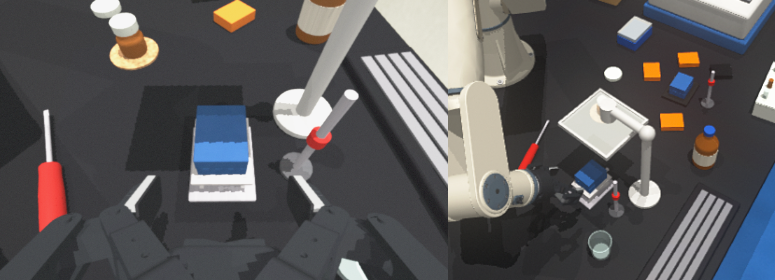

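The final view shows the plate square on the jack at (222,140), level with the red band at (318,138), the jar upright on the coaster, and the fingers clear. I'll hand it in.

```bash
python3 -c "
from rig import *
print(job_done())"
```

```text
the job is handed in; nothing more can be done
None
```

The job is handed in, at about 24 s of the 72 s allowed; no verdict was reported.

- **Jar:** I moved it from the pile to the cork coaster. It stands upright about 2 mm from the coaster's middle. My last descent step there pressed with about 26 N, so I eased off before letting go. That contact was firmer than intended.
- **Plates:** The gauge beside the jack is the low one (band 77–91 mm), so one plate was enough. I set it down with about 5 N net contact force.
- **Last checks:**
  - The plate is within 1 mm of the jack's middle and about 0.2° off its direction. Its top is at 83.6 mm by the wrist camera.
  - The other two plates are still on the pad, in line with where the pile stood at the start.
  - No bystander looked moved in the last picture, and the fingers were clear of everything.
- **Disagreements:** The scene camera read about 1–2 mm differently from the wrist camera on the plate, and 4 mm differently on the pile. The wrist camera's last, oblique view of the jar cap was 8 mm off its close-up reading; I put that down to seeing only part of the cap. All of these are inside the tolerances.

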